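# Catch the jar trolley on the gravity feed rail

### The job

Press the red pad down to drop the gate so that the trolley with the jar rolls down the sloping rail. Let it roll untouched until its sprung black bumper has passed the yellow line at the counting eye, then catch it on the run with the gripper in front of the bumper, so gently (go along with it and slow it down, no knock) that the sprung bumper is never pressed in beyond half of its 36 mm travel, and bring it to rest with the bumper face in the green band, never running on to the end stop and with the jar left alone in its nest. Keep holding it still there against the slope with the gripper on its bumper for at least three seconds and finish while still holding, and do not disturb the tape roll, spare jar and bowl.

Things in the scene. Friction and masses are not known exactly. Their poses are not given: they have to be found in the camera images.
- rail: Fixed feed rail: two aluminium rails (14 mm wide, centres at x = +-0.03) over a plywood board 170 x 800 x 8 mm. Origin: centre of the board's underside, on the table; z up. It falls along its own -y: rail tops at z = 0.057 + 0.0489*y. Robot on the -x side. Wooden stops at both ends; end stop 93 mm high, uphill face at y = -0.37. Place and yaw vary.
- line (a point): Middle of the yellow line across the rails at rail-top height (rail frame x = 0, y = -0.05). Beside it at x = +0.074 stands the black counting eye, a post 22 mm square, 118 mm high above the table. The trolley may be touched only when its bumper face is past this line (run over 0.22).
- run (a joint): Travel of the trolley along the slope, m: 0 at the start on the gate, growing downhill; bumper face at rail-frame y = 0.17 - 0.9988*run + buffer. With the buffer out: 0.22 = face over the yellow line, 0.4305 = face in the middle of the green band, 0.54 = at the end stop (over 0.515 counts as run on).
- trolley: Plywood trolley on the rails, 100 mm wide, 190 mm long with its bumper, too big to grip, always level. Axes as the rail's; origin mid-width on the plane of the bumper face (buffer out), level with the rail tops there; it reaches from y = 0 (bumper) to +0.19, top at z = 0.062; a nest with 12 mm rim at y = 0.135 holds the jar. A still finger in its way knocks the buffer too far in.
- buffer (a joint): How far the trolley's sprung bumper is pressed in, m: 0 out, 0.036 fully in; 100 N/m, no preload, so it tells the push. Holding the trolley on the slope presses it in about 0.006 (0.005 to 0.0075). It must never be pressed in beyond halfway, 0.018 (1.8 N).
- face (a point): Middle of the bumper's flat downhill face (black rubber on a yellow sleeve, 90 mm wide, 22 to 58 mm above the rail tops; this point 40 mm above); moves with the buffer. Moving mass 1.2 kg nominal with jar (hidden, 10 % less to 25 % more), drag 2.2 N per m/s + 0.03 N. Rolling freely it tends to 0.21 to 0.32 m/s, time constant 0.5 to 0.7 s, and passes the line 1.1 to 1.5 s after release.
- band (a point): Middle of the green stopping band painted on the rails, at rail-top height between them (rail frame x = 0, y = -0.26, z = 0.044); axes as the rail's. The band is 30 mm long: the bumper face must stop within 15 mm of this point along y. Green blocks 28 x 30 mm, tops 38 mm above the table, stand at x = +-0.06 beside it.
- gate (a joint): How far the red gate is pressed down, m: 0 up (blocks the trolley), 0.03 fully down; the trolley is free beyond about 0.02 and the gate should be pressed past 0.022. Dry friction (about 4 N to push, more when fast) keeps it where it is left.
- gate_pad (a point): Centre of the top of the gate's round red press pad, 44 mm in diameter, on the robot's side of the rail (rail frame x = -0.12, y = 0.08), 100 mm above the table when up. It goes straight down with the gate by up to 30 mm.
- jar: Filled amber jar with black lid, 66 mm in diameter, 85 mm high, 0.3 kg nominal, standing loose in the trolley's nest. Origin: centre of its underside, which is 61 mm above the trolley's origin. Must stay upright and is not to be touched.
- tape: Bystander: tan roll of tape lying flat, 90 mm outer diameter, 22 mm high; origin centre of underside.
- spare_jar: Bystander: spare amber jar, 66 mm in diameter, 85 mm high, on the robot's side of the rail; origin centre of underside.
- bowl: Bystander: terracotta bowl, 120 mm in diameter, 50 mm high, on the robot's side of the rail; origin centre of underside.

How it is judged:
By the outcome, as a careful person would: the job done as asked, in the order asked, and still so for the second after the job is handed in, while the arm keeps its last pose, push and grip.
It also fails if it takes over 29 s, if anything falls off the work surface, if the arm or the gripper's body presses on something with over 40 N, if the wrist force passes 120 N, or if a joint passes its speed limit or range.

### The arm

A 7-joint arm with a two-finger parallel gripper is mounted at the origin on the work surface. World frame = base frame: x ahead of the robot, y to its left, z up, the work surface at z = 0. Lengths are in m, angles in rad, forces in N, time in s.
With the tool pointing down it reaches from about 0.4 to 0.875 m from the base axis. Payload 19.3 kg.
Tool frame: the origin (TCP) lies at the very end of the fingers, on their centre line; the grasp point (between the pads) lies 19 mm behind it; z points along the fingers, y is the line along which they close (so a half turn about z gives the same grasp; the last joint's range is limited). The gripper opens to 85 mm and grips with 20 to 120 N. Pads are 22 mm wide; open, the fingers measure 114 mm over their backs; the gripper's body (76 mm by 85 mm) begins 54 mm behind the grasp point. The pads swing forward as they close: fully open they stand 13 mm farther back than shut.
Start: joints at [-1.285, 0.521, -0.036, 1.599, 0.021, 1.021, -0.113], TCP at [0.218, 0.586, 0.231] pointing down, gripper open.
Joint ranges: [-2.91, 2.91], [-0.3, 2.13], [-1.5, 1.42], [0.17, 2.43], [-1.26, 4.41], [0.16, 1.93], [-2.52, 2.52]. Speed limits (rad/s): [1.89, 1.89, 2.39, 2.39, 3.01, 3.01, 3.01].

### API

Orientations are given as [roll, pitch, yaw] about the fixed x, y, z axes, in that order (R = Rz(yaw) Ry(pitch) Rx(roll)).
In Python, from workcell import monitor, optics, workorder gives the robot as it stands.
- The arm moves only by the tool apply_moves, never from a script. Its arguments are lists of equal length, an entry for each row: "linear": the shift along the tool's x, y, z each as a share of 0.1 m, from -1 to 1, a list of three; "delta_rot": the turn, a rotation vector about the tool's x, y, z each as a share of 120 degrees, from -1 to 1, a list of three. A call has exactly 5 rows; each row is the pose to reach, as a shift and turn from the pose commanded when the call began, along the tool's axes at that moment; what a row does not reach only later rows make up. A row lasts 1/12 s, in which the tool goes at most 41.7 mm and 7.16 degrees, less where a joint would pass 70% of its speed; a pose out of reach is approached as far as the arm can. A call with a number of a shift or a turn outside -1 to 1 is refused whole. A call with a gripper value outside its range is refused whole. "gripper" is the opening, from -1 (shut) to 1 (fully open), set as the call begins (left out, the last holds). The fingers move at their own pace and stop on an object; "force" is the grip in N (left out, the last holds). Time passes only in rows, so rows that repeat a pose let the fingers close, or fill a call up. It gives the time, the measured TCP pose, the force, the opening and the grip force at its end, in the units of the state.
- monitor.observe(): the state, without advancing time (a new reading comes with each control period).
- optics.grab_frame(name): name is "side" or "top" or "wrist"; returns (picture, depth): 420x560x3 uint8, red, green, blue; 420x560 float32, m along the optical axis (not along the pixel's ray), 0 where there is no reading.
- optics.camera_info(name): a dict with "fx", "fy", "cx", "cy" (pixels), "rvec" (rotation vector, rad) and "tvec" (3), from world to camera coordinates, as OpenCV has them; the wrist camera has in their place "T_tool_cam" (4x4, takes a point from camera to tool coordinates, whose origin is the TCP and whose axes are the flange's). Camera axes: x right, y down, z forward; pixel columns grow to the right and rows downward; lengths in m; the calibration is good to about 2 mm. A picture is of the moment at which its call begins: read the wrist's pose just before it. camera_info takes no time and is no camera call.
- workorder.job_done(): hands the job in; it is judged then, once.
The state is a dict: "clock": time; "qpos": joint angles; "qd": joint speeds; "joint_efforts": joint torques, N m; "position": TCP position; "tool_rot": TCP orientation; "force": force on the tool from outside, world axes, zero at the start; "moment": the same for the moment, N m; "grip_width": finger opening in m; "finger_force": force on a finger pad.
Only numpy, scipy, OpenCV 4.12 (cv2) and the standard library are available. Lean on these libraries where they do the work, as an engineer would, in place of code of your own. Each camera call takes 0.05 s, during which the arm holds its last target. There are 200 camera calls.

## Working session

There is one attempt and no reset: what is moved stays moved. The work goes in short steps, Python scripts to look and compute and a tool call to move; the robot and the scene stay as the last step left them, time stands still between calls to the robot, and variables do not carry over. Pictures are saved under pics/ and viewed, at most 10 in all, crops included, and the job is handed in when it is done.

Besides the shell and the picture viewer there is one more tool, called after "Call:" as name(argument=value, ...) on one line, values as JSON. apply_moves: Moves the arm, as the interface text tells. Its arguments: {"type":"object","properties":{"linear":{"type":"array"},"delta_rot":{"type":"array"},"gripper":{"type":"number"},"force":{"type":"number"}},"required":["linear","delta_rot"]}

```bash
mkdir -p pics; cat > h.py <<'E'
import numpy as np, cv2
from workcell import monitor, optics, workorder
def cam(n):
    c=optics.camera_info(n); R=cv2.Rodrigues(np.array(c['rvec'],float))[0]; return c,R,np.array(c['tvec'],float).ravel()
def world(n,depth):
    c,R,t=cam(n); v,u=np.mgrid[:420,:560]
    P=np.stack([(u-c['cx'])/c['fx']*depth,(v-c['cy'])/c['fy']*depth,depth],-1)
    return (P-t)@R
def ray(n,u,v,z):
    c,R,t=cam(n); d=R.T@np.array([(u-c['cx'])/c['fx'],(v-c['cy'])/c['fy'],1]); o=-R.T@t
    return o+d*(z-o[2])/d[2]
E
python3 - <<'E'
from h import *
s=monitor.observe(); print(s)
for n in('side','top'):
    p,d=optics.grab_frame(n); np.savez('pics/%s0.npz'%n,p=p,d=d); cv2.imwrite('pics/%s0.png'%n,p[...,::-1])
    c,R,t=cam(n); print(n,c['fx'],-R.T@t)
E
```

```text
{'clock': 0.0, 'qpos': array([-1.28521004,  0.5220261 , -0.03634937,  1.60002462,  0.0211864 ,
        1.02109005, -0.11279043]), 'qd': array([ 0.00011552, -0.00098576,  0.0008887 ,  0.00034907, -0.00131694,
       -0.00076364, -0.00119786]), 'joint_efforts': array([ 4.46659942e-05, -9.27099895e+01,  1.97887927e+00, -3.69965744e+01,
        1.77231448e-02,  7.47269980e-03, -4.75821622e-06]), 'position': array([0.21760321, 0.58552389, 0.230712  ]), 'tool_rot': array([-3.14043046e+00,  6.09674179e-05,  2.78581823e+00]), 'force': array([-0.19754059,  0.01529204,  0.29255437]), 'moment': array([ 0.02805241, -0.01445194, -0.00070609]), 'finger_force': 0.0, 'grip_width': 0.0852753781723602}
side 425.4882180346328 [ 0.35386348 -0.6285127   0.82340886]
top 423.36752105589846 [0.34231884 0.04291534 0.96442908]
```

```bash
ls
```

```text
h.py
pics
```

View pics/top0.png

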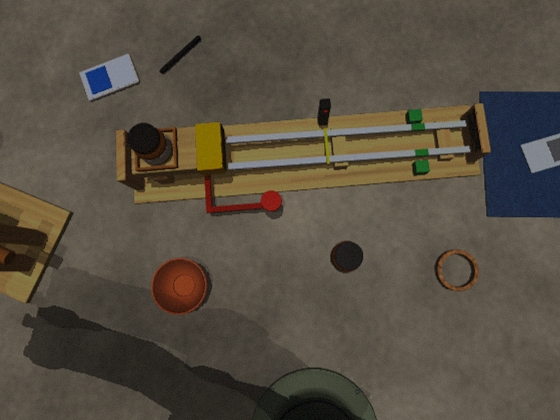

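View pics/side0.png

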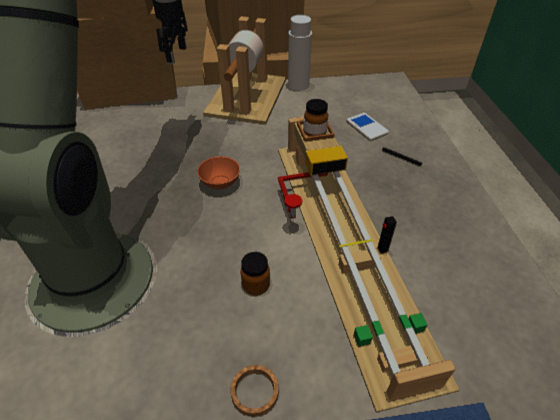

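The top view shows the trolley's yellow and black bumper at about (210,145), the red pad at (271,201), and the yellow line at (327,146). The green band is at about (418,140), the spare jar at (347,256), the tape at (457,270) and the bowl at (180,286). The side view agrees. Next I'll measure these positions.

```bash
cat > m.py <<'E'
from h import *
for n in('side','top'):
    f=np.load('pics/%s0.npz'%n); p,d=f['p'],f['d']; W=world(n,d); hsv=cv2.cvtColor(p,cv2.COLOR_RGB2HSV)
    def comps(name,lo,hi,zr,amin=25):
        m=cv2.inRange(hsv,np.array(lo),np.array(hi)); m&=((W[...,2]>zr[0])&(W[...,2]<zr[1])&(d>0)&(W[...,0]>.3)).astype(np.uint8)*255
        k,l,s,c=cv2.connectedComponentsWithStats(m)
        for i in range(1,k):
            if s[i,4]>=amin:
                q=W[l==i]; mm=(q.min(0)+q.max(0))/2
                print(n,name,s[i,4],c[i].round(1),'med',np.median(q,0).round(4),'mean',q.mean(0).round(4),'rng',(np.percentile(q,98,0)-np.percentile(q,2,0)).round(3))
    comps('green',(45,120,40),(80,255,255),(.033,.07))
    comps('red',(0,180,60),(6,255,255),(.085,.12)); comps('red2',(174,180,60),(180,255,255),(.085,.12))
    comps('yellow',(20,150,60),(32,255,255),(.03,.2))
    v=hsv[...,2]<60
    q=W[v&(W[...,2]>.075)&(W[...,2]<.1)&(d>0)&(W[...,0]>.25)&(W[...,0]<.45)]
    if len(q): print('sparejar?',np.median(q,0),q.min(0),q.max(0))
    # rail tops: bright grey
    g=(hsv[...,1]<50)&(hsv[...,2]>110)&(W[...,2]>.035)&(W[...,2]<.08)&(W[...,0]>.4)&(d>0)
    q=W[g]; 
    if len(q)>50:
        c=q.mean(0); u,s_,vt=np.linalg.svd(q-c,full_matrices=False); print('rails',len(q),c,vt[0],s_)
E
python3 m.py
```

```text
side green 181 [418.  320.5] med [ 0.6963 -0.2269  0.038 ] mean [ 0.6965 -0.2266  0.0379] rng [0.026 0.029 0.006]
side green 99 [405.1 321.1] med [ 0.6672 -0.2274  0.0448] mean [ 0.6671 -0.2274  0.0444] rng [0.016 0.027 0.011]
side green 103 [377.4 327.5] med [ 0.6073 -0.234   0.0444] mean [ 0.6071 -0.2334  0.0443] rng [0.015 0.026 0.007]
side green 203 [363.3 333.1] med [ 0.5777 -0.2382  0.0376] mean [ 0.5774 -0.2381  0.0376] rng [0.027 0.029 0.007]
side red 185 [292.8 200.5] med [0.4855 0.0927 0.1004] mean [0.4856 0.0933 0.1003] rng [0.037 0.041 0.007]
side yellow 547 [324.8 154.9] med [0.5897 0.2231 0.1275] mean [0.5904 0.2236 0.1263] rng [0.097 0.057 0.027]
side yellow 69 [356.2 242.7] med [ 0.6205 -0.0221  0.0559] mean [ 0.6186 -0.0213  0.0559] rng [0.079 0.015 0.008]
sparejar? [ 0.37477998 -0.06399235  0.08500124] [ 0.31666513 -0.09490815  0.07503996] [0.43573724 1.47619119 0.09996247]
rails 2256 [ 0.62502462 -0.0938165   0.05110568] [-0.06397997  0.99700674  0.04340661] [7.96576959 1.50841402 0.11827903]
top green 149 [414.8 115. ] med [ 0.6954 -0.2254  0.0394] mean [ 0.6957 -
[... 246 characters left out ...]
.014 0.025 0.01 ]
top green 162 [421.6 165.9] med [ 0.5765 -0.2366  0.0391] mean [ 0.577  -0.2367  0.0391] rng [0.027 0.028 0.008]
top red 325 [270.7 200.5] med [0.4843 0.0947 0.1007] mean [0.4849 0.0952 0.1007] rng [0.037 0.038 0.007]
top yellow 1195 [208.3 145.7] med [0.5927 0.2239 0.1279] mean [0.5932 0.224  0.1278] rng [0.096 0.052 0.006]
top yellow 85 [326.1 145.1] med [ 0.6186 -0.0224  0.0572] mean [ 0.6179 -0.0227  0.057 ] rng [0.077 0.01  0.007]
sparejar? [ 0.37752768 -0.05877391  0.08606042] [ 0.33520727 -0.09401529  0.07519913] [0.4283007  0.64137581 0.09995901]
rails 2621 [ 0.62062372 -0.05856011  0.05383933] [-0.09529894  0.99433044  0.04717077] [7.96258834 1.54857938 0.08399742]
```

```bash
python3 - <<'E'
from h import *
for n in('side','top'):
    f=np.load('pics/%s0.npz'%n); d=f['d']; W=world(n,d)
    for (u,v) in [(170,45),(170,20),(245,50),(245,100),(230,110),(10,250),(40,280),(60,215)]: print(n,u,v,W[v,u].round(3))
    q=W[(d>0)&(W[...,2]>.06)]
    a=np.array([.2176,.5855]); b=np.array([.485,.095]); L=np.linalg.norm(b-a); e=(b-a)/L
    t=(q[:,:2]-a)@e; r=np.abs((q[:,:2]-a)@np.array([-e[1],e[0]])); 
    for k in range(-1,7):
        m=(t>k*.1)&(t<k*.1+.1)&(r<.13)
        if m.any(): print(k,m.sum(),q[m].max(0).round(3),q[m].min(0).round(3))
E
```

```text
side 170 45 [0.213 0.532 0.304]
side 170 20 [0.223 0.549 0.363]
side 245 50 [0.42  0.618 0.236]
side 245 100 [0.41  0.612 0.069]
side 230 110 [0.358 0.63  0.024]
side 10 250 [-0.214  0.118 -0.001]
side 40 280 [-0.11   0.004  0.014]
side 60 215 [ 0.055 -0.088  0.301]
-1 270 [0.256 0.651 0.407] [0.182 0.569 0.246]
0 1278 [0.37  0.642 0.413] [0.182 0.512 0.063]
4 161 [0.571 0.255 0.131] [0.543 0.197 0.06 ]
5 570 [0.583 0.207 0.13 ] [0.466 0.072 0.06 ]
6 80 [0.647 0.098 0.065] [0.57  0.028 0.06 ]
top 170 45 [ 0.889  0.358 -0.001]
top 170 20 [0.955 0.362 0.001]
top 245 50 [0.875 0.172 0.001]
top 245 100 [0.744 0.167 0.004]
top 230 110 [0.72  0.203 0.002]
top 10 250 [0.373 0.581 0.172]
top 40 280 [0.313 0.621 0.   ]
top 60 215 [0.46  0.581 0.016]
0 163 [0.37  0.641 0.186] [0.335 0.577 0.062]
4 312 [0.569 0.256 0.132] [0.543 0.196 0.086]
5 753 [0.582 0.207 0.131] [0.465 0.074 0.06 ]
6 149 [0.648 0.1   0.066] [0.57  0.004 0.06 ]
```

Call:
apply_moves(linear=[[-0.13,-0.18,0],[-0.26,-0.37,0],[-0.4,-0.56,0],[-0.53,-0.74,0],[-0.66,-0.93,0]], delta_rot=[[0,0,0.032],[0,0,0.064],[0,0,0.097],[0,0,0.129],[0,0,0.161]], gripper=-1, force=40)

```text
clock: 0.52
position: [0.2473, 0.4745, 0.231]
tool_rot: [-3.141, 0.0, 2.445]
force: [1.1, 0.1, -0.8]
grip_width: 0.0256
finger_force: 0.0
```

Call:
apply_moves(linear=[[-0.2,-0.06,0],[-0.4,-0.13,0],[-0.6,-0.19,0],[-0.8,-0.26,0],[-1,-0.32,0]], delta_rot=[[0,0,0],[0,0,0],[0,0,0],[0,0,0],[0,0,0]])

```text
clock: 0.93
position: [0.304, 0.3861, 0.2312]
tool_rot: [-3.141, 0.0, 2.449]
force: [-0.5, 0.6, 0.2]
grip_width: 0.0001
finger_force: 0.0
```

Call:
apply_moves(linear=[[-0.2,-0.06,0],[-0.4,-0.13,0],[-0.6,-0.19,0],[-0.8,-0.26,0],[-1,-0.32,0]], delta_rot=[[0,0,0],[0,0,0],[0,0,0],[0,0,0],[0,0,0]])

```text
clock: 1.35
position: [0.3604, 0.2976, 0.2312]
tool_rot: [-3.141, -0.0, 2.449]
force: [0.6, 0.8, 0.1]
grip_width: -0.0006
finger_force: 0.0
```

Call:
apply_moves(linear=[[-0.2,-0.06,0.1],[-0.4,-0.13,0.25],[-0.6,-0.19,0.4],[-0.8,-0.26,0.55],[-1,-0.32,0.7]], delta_rot=[[0,0,0],[0,0,0],[0,0,0],[0,0,0],[0,0,0]])

```text
clock: 1.77
position: [0.4169, 0.2091, 0.1606]
tool_rot: [-3.141, 0.0, 2.449]
force: [0.3, 1.3, 0.4]
grip_width: -0.0001
finger_force: 0.0
```

Call:
apply_moves(linear=[[-0.2,-0.07,0.1],[-0.4,-0.14,0.2],[-0.6,-0.21,0.25],[-0.8,-0.28,0.3],[-1,-0.35,0.35]], delta_rot=[[0,0,0],[0,0,0],[0,0,0],[0,0,0],[0,0,0]])

```text
clock: 2.18
position: [0.4715, 0.1183, 0.1258]
tool_rot: [-3.141, -0.0, 2.449]
force: [0.8, -0.3, -0.1]
grip_width: -0.0001
finger_force: 0.0
```

Call:
apply_moves(linear=[[-0.1,-0.03,0],[-0.18,-0.06,0.05],[-0.25,-0.09,0.1],[-0.25,-0.09,0.1],[-0.25,-0.09,0.1]], delta_rot=[[0,0,0],[0,0,0],[0,0,0],[0,0,0],[0,0,0]])

```text
clock: 2.6
position: [0.4843, 0.0968, 0.116]
tool_rot: [-3.141, -0.001, 2.449]
force: [-0.3, 0.2, -0.8]
grip_width: 0.0
finger_force: 0.0
```

```bash
python3 - <<'E'
from h import *
s=monitor.observe(); P=s['position']; print(P,s['clock'],s['force'])
D=np.array([.092,-.996]);C=np.array([.996,.092])
ims=[]
for n in('side','top'):
    p,d=optics.grab_frame(n); W=world(n,d); np.savez('pics/%s1.npz'%n,p=p,d=d)
    ims.append(p)
    q=W[(d>0)]-P; dd=q[:,:2]@D; cc=q[:,:2]@C
    for z0 in (.005,.015,.025,.035,.045,.055,.065,.075):
        m=(abs(q[:,2]-z0)<.005)&(abs(dd)<.07)&(abs(cc)<.07)
        if m.any(): print(n,z0,m.sum(),'D',dd[m].min().round(4),dd[m].max().round(4),'C',cc[m].min().round(4),cc[m].max().round(4))
cv2.imwrite('pics/s1.png',cv2.resize(ims[0][100:310,180:460],None,fx=2,fy=2)[...,::-1])
E
```

```text
[0.48431085 0.09683089 0.11602112] 2.6 [-0.30968983  0.23299695 -0.84755702]
side 0.005 15 D 0.0011 0.0115 C -0.011 0.014
side 0.015 30 D 0.0023 0.0145 C -0.0122 0.0134
side 0.025 35 D 0.0028 0.0141 C -0.0122 0.0129
side 0.035 18 D -0.0012 0.014 C -0.0124 0.0154
side 0.045 27 D -0.0095 0.0289 C -0.0267 0.0275
side 0.055 62 D -0.0208 0.0336 C -0.0311 0.0374
side 0.065 65 D -0.0267 0.0399 C -0.0356 0.0435
side 0.075 71 D -0.0303 0.0455 C -0.0441 0.0467
```

View pics/s1.png

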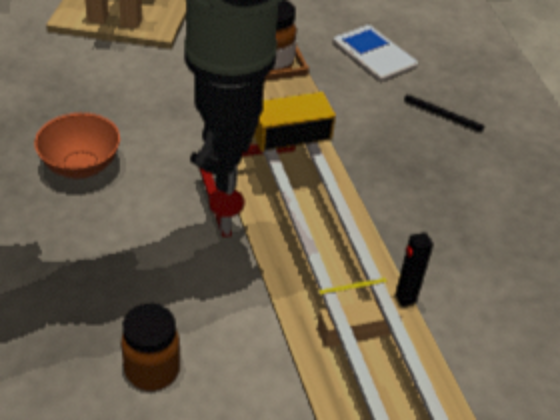

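The crop shows the closed fingers directly above the red pad, with the gate up and the trolley waiting. Now I'll press it.

Call:
apply_moves(linear=[[0,0,0.08],[0,0,0.15],[0,0,0.2],[0,0,0.24],[0,0,0.28]], delta_rot=[[0,0,0],[0,0,0],[0,0,0],[0,0,0],[0,0,0]])

```text
clock: 3.12
position: [0.4846, 0.0968, 0.0877]
tool_rot: [-3.141, -0.0, 2.449]
force: [0.6, 2.2, 3.3]
grip_width: 0.0002
finger_force: 1.5
```

Call:
apply_moves(linear=[[0,0,0.08],[0,0,0.17],[0,0,0.17],[-0.35,-0.08,0.07],[-0.75,-0.17,0.06]], delta_rot=[[0,0,0],[0,0,0],[0,0,0],[0,0,0],[0,0,0]])

```text
clock: 3.53
position: [0.5314, 0.0366, 0.0825]
tool_rot: [3.142, -0.001, 2.453]
force: [1.9, 0.8, 1.6]
grip_width: -0.0001
finger_force: 0.0
```

```bash
cat > look.py <<'E'
from h import *
import sys
O=np.array([.6131,.0274]);D=np.array([.092,-.996]);C=np.array([.996,.092])
for k,n in enumerate(sys.argv[1:]):
    s=monitor.observe(); P=s['position']; r=P[:2]-O
    print('t',round(s['clock'],3),'TCP xr,yr,z',(r@C).round(4),(-r@D).round(4),P[2].round(4),'F',s['force'].round(1))
    p,d=optics.grab_frame(n); W=world(n,d); np.savez('pics/%s_%d.npz'%(n,int(s['clock']*1000)),p=p,d=d)
    hsv=cv2.cvtColor(p,cv2.COLOR_RGB2HSV); q=W[...,:2]-O; xr=q@C; yr=-q@D
    zr=W[...,2]-(.057+.0489*yr)
    # yellow sleeve top
    m=cv2.inRange(hsv,(18,150,60),(34,255,255)).astype(bool)&(zr>.05)&(zr<.075)&(abs(xr)<.055)
    b=(hsv[...,2]<60)&(zr>.025)&(zr<.055)&(abs(xr)<.04)&(abs(yr)<.35)
    if m.sum()>20: print(n,'sleeve',m.sum(),'y lo/hi',np.percentile(yr[m],[2,98]).round(4),'x',np.percentile(xr[m],[2,98]).round(3))
    if b.sum()>10 and n=='side': print('black face',b.sum(),np.percentile(yr[b],[10,50,90]).round(4))
    rm=(cv2.inRange(hsv,(0,180,60),(6,255,255))>0)&(W[...,0]>.44)&(W[...,0]<.52)&(W[...,1]>.05)&(W[...,1]<.14)
    if rm.sum()>20: print('red z',np.percentile(W[...,2][rm],[50,90]).round(4))
E
cat > base.py <<'E'
E
python3 - <<'E'
from h import *
O=np.array([.6131,.0274]);D=np.array([.092,-.996]);C=np.array([.996,.092])
for n in('top','side'):
    f=np.load('pics/%s0.npz'%n);p,d=f['p'],f['d'];W=world(n,d)
    hsv=cv2.cvtColor(p,cv2.COLOR_RGB2HSV); q=W[...,:2]-O; xr=q@C; yr=-q@D;zr=W[...,2]-(.057+.0489*yr)
    m=cv2.inRange(hsv,(18,150,60),(34,255,255)).astype(bool)&(zr>.05)&(zr<.075)&(abs(xr)<.055)
    b=(hsv[...,2]<60)&(zr>.025)&(zr<.055)&(abs(xr)<.04)&(abs(yr)<.35)
    print(n,m.sum(),np.percentile(yr[m],[2,98]),b.sum(),np.percentile(yr[b],[10,50,90]) if b.any() else 0)
E
python3 look.py top
```

```text
top 1298 [0.17132144 0.25839436] 97 [0.16977224 0.17006992 0.31988753]
side 535 [0.17133549 0.22580483] 252 [0.16849744 0.17042579 0.17215979]
t 3.533 TCP xr,yr,z -0.0805 0.0167 0.0825 F [1.9 0.8 1.6]
top sleeve 1240 y lo/hi [0.1288 0.1809] x [-0.05   0.046]
```

Call:
apply_moves(linear=[[-0.2,-0.06,0],[-0.4,-0.12,0],[-0.6,-0.18,0],[-0.8,-0.24,0],[-1,-0.3,0]], delta_rot=[[0,0,0],[0,0,0],[0,0,0],[0,0,0],[0,0,0]])

```text
clock: 4.0
position: [0.5894, -0.0529, 0.0814]
tool_rot: [-3.141, -0.001, 2.448]
force: [-0.6, 0.9, -0.7]
grip_width: -0.0002
finger_force: 0.0
```

```bash
python3 look.py top side
```

```text
t 4.0 TCP xr,yr,z -0.031 -0.0778 0.0814 F [-0.6  0.9 -0.7]
top sleeve 1255 y lo/hi [0.0375 0.0908] x [-0.049  0.047]
t 4.05 TCP xr,yr,z -0.0296 -0.082 0.0817 F [-1.8 -5.2 -0.6]
side sleeve 283 y lo/hi [0.0264 0.0799] x [-0.05  -0.011]
black face 110 [-0.0922  0.0239  0.0263]
red z [0.0703 0.0724]
```

Call:
apply_moves(linear=[[-0.035,0.035,0],[-0.092,0.078,0],[-0.156,0.099,0],[-0.24,0.085,0.01],[-0.375,-0.021,0.01]], delta_rot=[[0,0,0],[0,0,0],[0,0,0],[0,0,0],[0,0,0]])

```text
clock: 4.52
position: [0.6178, -0.0749, 0.081]
tool_rot: [3.141, -0.001, 2.452]
force: [-0.1, -0.4, -0.2]
grip_width: 0.0
finger_force: 0.1
```

```bash
python3 - <<'E'
from h import *
s=monitor.observe();P=s['position'];O=np.array([.6131,.0274]);D=np.array([.092,-.996]);C=np.array([.996,.092])
r=P[:2]-O;print(s['clock'],r@C,-r@D,P[2],s['force'],s['finger_force'],s['tool_rot'])
E
```

```text
4.5167 -0.004686864429464223 -0.1022941251408448 0.08100482659041607 [-0.10696651 -0.37500769 -0.175754  ] 0.11681787553243339 [ 3.14063502e+00 -5.87279228e-04  2.45216878e+00]
```

Call:
apply_moves(linear=[[-0.141,-0.141,0.01],[-0.276,-0.276,0.02],[-0.4,-0.4,0.03],[-0.513,-0.513,0.035],[-0.619,-0.619,0.04]], delta_rot=[[0,0,0],[0,0,0],[0,0,0],[0,0,0],[0,0,0]])

```text
clock: 4.93
position: [0.6251, -0.1657, 0.0771]
tool_rot: [-3.141, 0.0, 2.448]
force: [1.0, -0.9, -0.6]
grip_width: 0.0001
finger_force: 0.4
```

```bash
cat > st.py <<'E'
from h import *
s=monitor.observe();P=s['position'];O=np.array([.6131,.0274]);D=np.array([.092,-.996]);C=np.array([.996,.092])
r=P[:2]-O;print(s['clock'],'xr',r@C,'yr',-r@D,'z',P[2],'F_D',s['force'][:2]@D,s['finger_force'],s['tool_rot'])
E
python3 st.py
```

```text
4.9333 xr -0.005809132275895135 yr -0.19345308630313496 z 0.07709633224942725 F_D 1.0022099001248166 0.3558737877756357 [-3.14122485e+00  1.75908658e-04  2.44844274e+00]
```

Call:
apply_moves(linear=[[-0.099,-0.099,0.005],[-0.187,-0.187,0.01],[-0.265,-0.265,0.015],[-0.332,-0.332,0.02],[-0.389,-0.389,0.025]], delta_rot=[[0,0,0],[0,0,0],[0,0,0],[0,0,0],[0,0,0]])

```text
clock: 5.35
position: [0.6301, -0.2199, 0.0748]
tool_rot: [3.142, 0.0, 2.448]
force: [-0.7, 0.2, -0.2]
grip_width: -0.0003
finger_force: 0.3
```

Call:
apply_moves(linear=[[-0.046,-0.046,0.005],[-0.081,-0.081,0.01],[-0.109,-0.109,0.01],[-0.13,-0.13,0.01],[-0.145,-0.145,0.01]], delta_rot=[[0,0,0],[0,0,0],[0,0,0],[0,0,0],[0,0,0]])

```text
clock: 5.77
position: [0.6319, -0.2395, 0.0738]
tool_rot: [-3.142, -0.0, 2.449]
force: [0.5, -0.1, -1.5]
grip_width: -0.0
finger_force: 0.4
```

```bash
python3 look.py side top; python3 - <<'E'
import glob,numpy as np,cv2
f=sorted(glob.glob('pics/side_*.npz'),key=lambda s:int(s.split('_')[-1][:-4]))[-1]
p=np.load(f)['p'];cv2.imwrite('pics/s2.png',cv2.resize(p[180:400,250:480],None,fx=2.5,fy=2.5)[...,::-1])
E
```

```text
t 5.767 TCP xr,yr,z -0.0058 -0.2676 0.0738 F [ 0.5 -0.1 -1.5]
side sleeve 606 y lo/hi [-0.2498 -0.1977] x [-0.049  0.   ]
black face 111 [-0.2526 -0.2517 -0.2509]
red z [0.07   0.0718]
t 5.817 TCP xr,yr,z -0.0059 -0.2679 0.0738 F [-0.8 -0.5 -1.3]
top sleeve 1027 y lo/hi [-0.2483 -0.1981] x [-0.048  0.046]
red z [0.0703 0.0726]
```

View pics/s2.png

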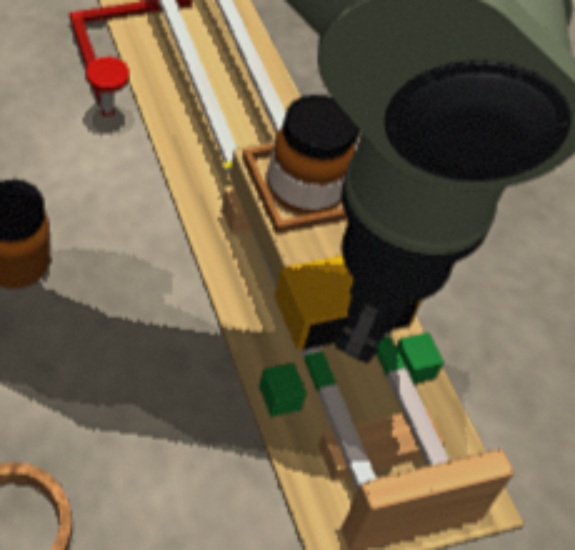

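The trolley is held against the fingers with its face at y = -0.251, the jar upright, and everything clear. I'll ease it 8 mm on towards the middle of the band.

Call:
apply_moves(linear=[[-0.007,-0.007,0],[-0.021,-0.021,0],[-0.036,-0.036,0],[-0.05,-0.05,0],[-0.057,-0.057,0]], delta_rot=[[0,0,0],[0,0,0],[0,0,0],[0,0,0],[0,0,0]])

```text
clock: 6.28
position: [0.6326, -0.2478, 0.0738]
tool_rot: [-3.142, 0.0, 2.448]
force: [-0.7, -0.3, -0.2]
grip_width: 0.0001
finger_force: 0.3
```

Call:
apply_moves(linear=[[0,0,0],[0,0,0],[0,0,0],[0,0,0],[0,0,0]], delta_rot=[[0,0,0],[0,0,0],[0,0,0],[0,0,0],[0,0,0]])

```text
clock: 6.7
position: [0.6326, -0.2474, 0.0738]
tool_rot: [-3.142, -0.0, 2.449]
force: [0.1, -1.0, 0.4]
grip_width: 0.0001
finger_force: 0.3
```

```bash
python3 look.py side top
```

```text
t 6.7 TCP xr,yr,z -0.0059 -0.2755 0.0738 F [ 0.1 -1.   0.4]
side sleeve 625 y lo/hi [-0.2576 -0.2059] x [-0.049  0.001]
black face 112 [-0.2606 -0.2598 -0.2591]
red z [0.0701 0.0719]
t 6.75 TCP xr,yr,z -0.0058 -0.2755 0.0738 F [ 0.9 -0.1  0.7]
top sleeve 1024 y lo/hi [-0.2557 -0.2054] x [-0.048  0.047]
red z [0.0703 0.0724]
```

Call:
apply_moves(linear=[[0,0,0],[0,0,0],[0,0,0],[0,0,0],[0,0,0]], delta_rot=[[0,0,0],[0,0,0],[0,0,0],[0,0,0],[0,0,0]])

```text
clock: 7.22
position: [0.6326, -0.2475, 0.0738]
tool_rot: [-3.142, 0.0, 2.449]
force: [0.5, -0.7, 0.8]
grip_width: -0.0002
finger_force: 0.4
```

Call:
apply_moves(linear=[[0,0,0],[0,0,0],[0,0,0],[0,0,0],[0,0,0]], delta_rot=[[0,0,0],[0,0,0],[0,0,0],[0,0,0],[0,0,0]])

```text
clock: 7.63
position: [0.6326, -0.2475, 0.0738]
tool_rot: [3.142, 0.0, 2.449]
force: [-0.7, -0.5, 0.1]
grip_width: 0.0002
finger_force: 0.3
```

Call:
apply_moves(linear=[[0,0,0],[0,0,0],[0,0,0],[0,0,0],[0,0,0]], delta_rot=[[0,0,0],[0,0,0],[0,0,0],[0,0,0],[0,0,0]])

```text
clock: 8.05
position: [0.6326, -0.2475, 0.0738]
tool_rot: [-3.142, -0.0, 2.449]
force: [-0.7, -0.4, 0.2]
grip_width: -0.0001
finger_force: 0.3
```

Call:
apply_moves(linear=[[0,0,0],[0,0,0],[0,0,0],[0,0,0],[0,0,0]], delta_rot=[[0,0,0],[0,0,0],[0,0,0],[0,0,0],[0,0,0]])

```text
clock: 8.47
position: [0.6326, -0.2475, 0.0738]
tool_rot: [-3.142, -0.0, 2.448]
force: [-0.0, -0.1, 0.7]
grip_width: 0.0002
finger_force: 0.3
```

Call:
apply_moves(linear=[[0,0,0],[0,0,0],[0,0,0],[0,0,0],[0,0,0]], delta_rot=[[0,0,0],[0,0,0],[0,0,0],[0,0,0],[0,0,0]])

```text
clock: 8.88
position: [0.6326, -0.2475, 0.0738]
tool_rot: [3.142, 0.0, 2.449]
force: [-1.0, -1.4, 0.1]
grip_width: 0.0002
finger_force: 0.3
```

Call:
apply_moves(linear=[[0,0,0],[0,0,0],[0,0,0],[0,0,0],[0,0,0]], delta_rot=[[0,0,0],[0,0,0],[0,0,0],[0,0,0],[0,0,0]])

```text
clock: 9.3
position: [0.6326, -0.2475, 0.0738]
tool_rot: [3.142, 0.0, 2.449]
force: [-0.6, -1.1, -0.3]
grip_width: 0.0001
finger_force: 0.3
```

Call:
apply_moves(linear=[[0,0,0],[0,0,0],[0,0,0],[0,0,0],[0,0,0]], delta_rot=[[0,0,0],[0,0,0],[0,0,0],[0,0,0],[0,0,0]])

```text
clock: 9.72
position: [0.6326, -0.2475, 0.0738]
tool_rot: [-3.142, 0.0, 2.449]
force: [0.1, -0.0, -0.2]
grip_width: -0.0001
finger_force: 0.3
```

Call:
apply_moves(linear=[[0,0,0],[0,0,0],[0,0,0],[0,0,0],[0,0,0]], delta_rot=[[0,0,0],[0,0,0],[0,0,0],[0,0,0],[0,0,0]])

```text
clock: 10.13
position: [0.6326, -0.2475, 0.0738]
tool_rot: [-3.142, 0.0, 2.449]
force: [0.0, -0.3, 0.1]
grip_width: -0.0002
finger_force: 0.3
```

```bash
python3 look.py side top; python3 st.py
```

```text
t 10.133 TCP xr,yr,z -0.0058 -0.2756 0.0738 F [ 0.  -0.3  0.1]
side sleeve 623 y lo/hi [-0.2575 -0.2063] x [-0.049  0.001]
black face 107 [-0.2607 -0.2597 -0.2589]
red z [0.0701 0.072 ]
t 10.183 TCP xr,yr,z -0.0059 -0.2755 0.0738 F [-0.  -0.6  0.2]
top sleeve 1022 y lo/hi [-0.2556 -0.2057] x [-0.048  0.047]
red z [0.0703 0.0726]
10.2333 xr -0.005863922556825832 yr -0.27557212490483257 z 0.0738095200666666 F_D 0.24950819597624355 0.3384443186223507 [-3.14157926e+00  1.22861335e-05  2.44855841e+00]
```

The trolley has been held still for over 3.4 s with its face at y = -0.26, in the middle of the band, so I'm handing the job in.

```bash
python3 -c "
from workcell import workorder; print(workorder.job_done())"
```

```text
the job is handed in; nothing more can be done
None
```

The job is handed in: the gate was pressed down and the trolley caught after the yellow line; it was held still for over 3 s with its bumper face at the middle of the green band (rail y ≈ -0.26), but how far the bumper was pressed in was not measured.

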